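# Collar on the dock lock, then key in and hold the charger switch on

### The arm

A 6-joint arm with a two-finger parallel gripper is mounted at the origin on the work surface. World frame = base frame: x ahead of the robot, y to its left, z up, the work surface at z = 0. Lengths are in m, angles in rad, forces in N, time in s.
With the tool pointing down it reaches from about 0.25 to 0.725 m from the base axis. Payload 4 kg.
Tool frame: the origin (TCP) lies midway between the tips of the shut fingers; the grasp point (between the pads) lies 19 mm behind it; z points along the fingers, y is the line along which they close (so a half turn about z gives the same grasp; the last joint's range is limited). The gripper opens to 85 mm and grips with 20 to 120 N. Pads are 22 mm wide; open, the fingers measure 114 mm over their backs; the gripper's body (76 mm by 85 mm) begins 54 mm behind the grasp point. The pads swing forward as they close: fully open they stand 13 mm farther back than shut.
Start: joints at [1.135, 0.241, 0.005, 1.335, 0, 1.571], TCP at [0.211, 0.453, 0.2] pointing down, gripper open.
Joint ranges: [-2.72, 2.72], [-1.05, 1.87], [-1.09, 1.28], [-1.99, 2.15], [-1.42, 1.44], [-3.14, 3.14]. Speed limits (rad/s): [2.79, 2.79, 3.14, 3.14, 3.14, 3.14].

### API

Orientations are given as a unit quaternion [x, y, z, w].
In Python, from workcell import bot gives the robot as it stands.
- The arm moves only by the tool move_arm, never from a script. Its argument "motion" is a list of rows, each an object of numbers: "x", "y", "z": the shift along the tool's x, y, z in cm; "yaw": the turn about the tool's z in degrees. A call has 1 to 20 rows; each row is the pose to reach, as a shift and turn from the pose commanded when the call began, along the tool's axes at that moment; what a row does not reach only later rows make up. A row lasts 1/8 s, in which the tool goes at most 62.5 mm and 10.7 degrees, less where a joint would pass 70% of its speed; a pose out of reach is approached as far as the arm can. A call with a gripper value outside its range is refused whole. "gripper" is the opening, from -1 (shut) to 1 (fully open), set as the call begins (left out, the last holds). The fingers move at their own pace and stop on an object; the grip force is fixed at half the most. Time passes only in rows, so rows that repeat a pose let the fingers close. It gives the time, the measured TCP pose, the force, the opening and the grip force at its end, in the units of the state.
- bot.get_obs(): the state, without advancing time (a new reading comes with each control period).
- bot.camera(name): name is "side" or "top"; returns the picture (480x640x3 uint8, blue, green, red); there is no depth.
- bot.camera_model(name): a dict with "K" (3x3 intrinsics, pixels), "dist" ([k1, k2, p1, p2, k3] as OpenCV has them; the pictures are not rectified), "world_from_camera" (4x4, takes a point from camera to world coordinates). Camera axes: x right, y down, z forward; pixel columns grow to the right and rows downward; lengths in m; the calibration is good to about 2 mm. A picture is of the moment at which its call begins. camera_model takes no time and is no camera call.
- bot.job_done(): hands the job in; it is judged then, once.
Trained networks look in the newest picture that a camera, given by its name, has taken for a name from the list of things; names that differ only in an ending like _2 or _b are one class to them, and where a whole thing is asked for, a point or a joint stands for the part that bears it (a point fixed in the world has none). Each returns a list of dicts, best first, with "score" (0 to 1); they miss things now and then, are a little off and sometimes report something else, mostly with a low value. They report only what shows in the picture. A call takes as long as a camera call. They do not tell look-alikes from the thing itself.
- bot.cut_out(camera, name): "mask" (480x640 bool, what is visible of it) and "centre" ([row, column] in pixels, amid what is visible of it).
The state is a dict: "clock": time; "joint_pos": joint angles; "joint_vel": joint speeds; "tau": joint torques, N m; "eef_pos": TCP position; "tool_rot": TCP orientation; "ft_force": force on the tool from outside, world axes, zero at the start; "ft_torque": the same for the moment, N m; "grip_width": finger opening in m; "grasp_force": force on a finger pad.
Only numpy, scipy, OpenCV 4.12 (cv2) and the standard library are available. Lean on these libraries where they do the work, as an engineer would, in place of code of your own. Each camera call takes 0.05 s, during which the arm holds its last target. There are 200 camera calls.

### The job

Slide the steel collar down over the upright lock barrel of the grey charging dock until it rests flat on the dock. Then take the red-headed key from its wooden rest, push it fully home in the lock past its sticky pins (working it a little if it binds), turn it a quarter turn clockwise seen from above, and finish still gripping the key and holding it turned against the return spring. Leave the clipper, the dish, the combs and the duster handle where they are.

Things in the scene. Friction and masses are not known exactly. Their poses are not given: they have to be found in the camera images.
- dock: Grey plastic charging dock, 150 (x) x 230 (y) x 45 mm high, fixed on a 12 mm plywood board (board top at z = 0.012). Origin: centre of its underside; z up. The clipper lies on its +y half; the round steel lock barrel (40 mm outer diameter, edge slightly bevelled, 30 mm tall) stands upright on its deck at x = 0, y = -55 mm of the dock frame.
- collar_seat (a point): Point on the dock's flat deck (45 mm above the dock's origin) on the lock barrel's axis; the seated collar's origin lies here. Axes as the dock.
- keyway (a point): Keyway mouth: centre of the plug's brass top face, on the barrel axis, 30 mm above the deck. Turns with the plug; x along the slot, z up. Slot 16 (x) x 6 (y) mm, over 30 mm deep, mouth chamfered 2 mm. Two pairs of sprung sticky pins stop the blade about 15 and 7 mm short of home; they yield to a push of 8 to 15 N, helped by a small twist. Fully home: key shoulder on this face.
- lock_plug (a joint): Turn of the lock plug in rad: 0 = rest (stop), grows clockwise seen from above to a stop at 1.6 (turned). A spring turns it back to 0 when let go (0.03 N m at 0, 0.13 N m at 1.6). The blade has about 0.15 rad (8 degrees) of play in the slot, so the plug lags the key by that much.
- key: Key standing blade down in its rest. Origin: centre of the shoulder (underside of the bow); z up, x along the blade's width. Red bow 36 (x) x 12 (y) x 32 mm high, flat sides: pinch across y. Steel blade 14 (x) x 4 (y) mm reaching 29 mm below the origin, tip tapered and rounded over the last 9 mm. Fits the keyway either way round (half turn about z). About 30 g.
- key_rest: Fixed wooden block 60 (x) x 40 (y) x 40 mm high on the board with a loose 18 x 8 mm slot in its top, in which the key stands, shoulder on the block's top. Origin: centre of its underside; its axes match the key's at the start.
- collar: Plain steel ring lying flat on the board: outer diameter 56 mm, inner 44 mm, 18 mm high, 60 g (varies), to be gripped across the outside. Origin: centre of its underside, z up. It has 2 mm of clearance all round on the lock barrel.
- clipper: Black hair clipper lying along x on the dock's +y half, about 150 x 42 x 40 mm; loose, leave alone. Origin: under its middle.
- dish: Small green glass dish, 84 mm across, 26 mm high; loose, leave alone. Origin: centre of its underside.
- comb_a: Black guard comb about 54 x 44 x 14 mm; loose, leave alone. Origin: underside.
- comb_b: Orange guard comb about 54 x 44 x 14 mm; loose, leave alone. Origin: underside.
- duster: Steel neck duster handle lying on the board, 140 mm long along its y, 26 mm thick; loose, leave alone. Origin: underside.
Things that resemble listed ones, but are neither listed nor needed, are in the scene too. What is shaped like the collar but pink is not meant.

How it is judged:
By the outcome, as a careful person would: the job done as asked, in the order asked, and still so for the second after the job is handed in, while the arm keeps its last pose, push and grip.
It also fails if it takes over 61 s, if anything falls off the work surface, if the arm or the gripper's body presses on something with over 40 N, if the wrist force passes 120 N, or if a joint passes its speed limit or range.

## Working session

There is one attempt and no reset: what is moved stays moved. The work goes in short steps, Python scripts to look and compute and a tool call to move; the robot and the scene stay as the last step left them, time stands still between calls to the robot, and variables do not carry over. Pictures are saved under pics/ and viewed, at most 10 in all, crops included, and the job is handed in when it is done.

Besides the shell and the picture viewer there is one more tool, called after "Emit:" as a command line: name --argument value ..., lists and objects as JSON in quotes. move_arm: Moves the arm, as the interface text tells. Its arguments: {"type":"object","properties":{"motion":{"type":"array"},"gripper":{"type":"number"}},"required":["motion"]}

```bash
mkdir -p pics; ls; cat > h.py <<'E'
import numpy as np, cv2
from workcell import bot
def ray(cam,rc):
    m=bot.camera_model(cam); K=np.array(m["K"]);d=np.array(m["dist"]);T=np.array(m["world_from_camera"])
    p=cv2.undistortPoints(np.array([[[rc[1],rc[0]]]],float),K,d)[0,0]
    v=T[:3,:3]@np.array([p[0],p[1],1.]); return T[:3,3],v/np.linalg.norm(v)
def atz(cam,rc,z):
    o,v=ray(cam,rc); return o+v*(z-o[2])/v[2]
def tri(a,b):
    (o1,v1),(o2,v2)=ray("top",a),ray("side",b)
    A=np.stack([v1,-v2],1); t=np.linalg.lstsq(A,o2-o1,rcond=None)[0]
    p,q=o1+t[0]*v1,o2+t[1]*v2; return (p+q)/2,np.linalg.norm(p-q)
def proj(cam,P):
    m=bot.camera_model(cam);T=np.linalg.inv(np.array(m["world_from_camera"]))
    r=cv2.Rodrigues(T[:3,:3])[0]
    q=cv2.projectPoints(np.atleast_2d(np.array(P,float)),r,T[:3,3],np.array(m["K"]),np.array(m["dist"]))[0][:,0]
    return q[:,::-1]
E
python3 - <<'E'
from h import *
for c in("top","side"):
    im=bot.camera(c); cv2.imwrite(f"pics/{c}0.png",im)
    m=bot.camera_model(c); print(c,np.round(m["world_from_camera"],3).tolist(),np.round(m["K"],0).tolist())
    for n in("dock","key","key_rest","collar","keyway"):
        for r in bot.cut_out(c,n)[:4]:
            ys,xs=np.where(r["mask"]); print(n,round(r["score"],2),np.round(r["centre"]),len(ys),[ys.min(),ys.max(),xs.min(),xs.max()] if len(ys) else "")
print(bot.get_obs())
E
```

```text
pics
top [[0.022, -0.979, 0.202, 0.357], [-1.0, -0.022, 0.004, -0.1], [0.001, -0.202, -0.979, 1.288], [0.0, 0.0, 0.0, 1.0]] [[585.0, 0.0, 319.0], [0.0, 585.0, 242.0], [0.0, 0.0, 1.0]]
dock 0.97 [281. 269.] 6241 [np.int64(230), np.int64(324), np.int64(199), np.int64(320)]
dock 0.72 [211. 395.] 693 [np.int64(202), np.int64(222), np.int64(367), np.int64(429)]
key 0.62 [273. 139.] 147 [np.int64(263), np.int64(280), np.int64(130), np.int64(140)]
key_rest 0.69 [197. 319.] 249 [np.int64(187), np.int64(207), np.int64(305), np.int64(332)]
key_rest 0.56 [277. 144.] 517 [np.int64(259), np.int64(291), np.int64(129), np.int64(154)]
collar 0.57 [320. 509.] 254 [np.int64(312), np.int64(334), np.int64(485), np.int64(511)]
collar 0.53 [298. 405.] 153 [np.int64(283), np.int64(303), np.int64(401), np.int64(427)]
keyway 0.5 [278. 281.] 154 [np.int64(274), np.int64(287), np.int64(277), np.int64(291)]
side [[0.988, -0.103, 0.113, 0.461], [-0.152, -0.576, 0.803, -1.024], [-0.018, -0.811, -0.585, 0.76], [0.0, 0.0, 0.0, 1.0]] [[499.0, 0.0, 315.0], [0.0, 499.0, 234.0], [0.0, 0.0, 1.0]]
dock 0.71 [235. 286.] 3
[... 591 characters left out ...]
286)]
{'clock': 0.6, 'joint_pos': array([ 1.13494977e+00,  2.40550295e-01,  5.00292582e-03,  1.33521681e+00,
       -3.75967188e-05,  1.57079933e+00]), 'joint_vel': array([-0.00044386,  0.00170804,  0.00258284,  0.00211114, -0.00131616,
        0.00241488]), 'tau': array([ 7.00265882e-04, -3.71972108e+01,  2.52572590e+01,  1.29512791e-03,
        1.37753139e-05,  1.42206130e-06]), 'eef_pos': array([0.21109851, 0.45324715, 0.20033244]), 'tool_rot': array([2.16203953e-01, 9.76348222e-01, 1.16301574e-05, 2.18290941e-05]), 'ft_force': array([-0.4677723 ,  0.19266127, -1.11399534]), 'ft_torque': array([-0.0218304 , -0.02537828,  0.01809278]), 'grasp_force': 0.0, 'grip_width': 0.08592200973185096}
```

View pics/top0.png

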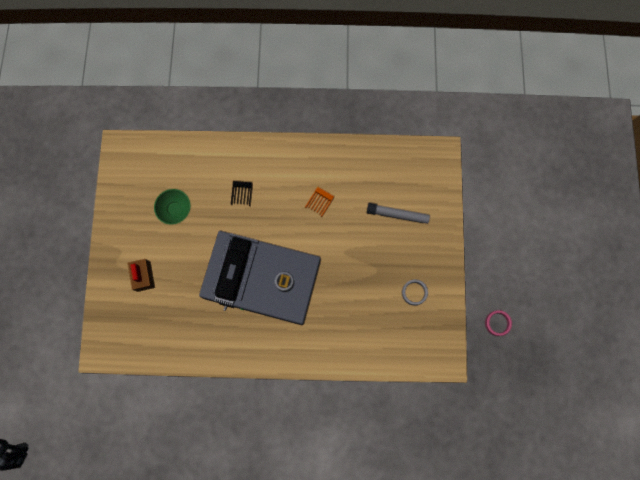

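View pics/side0.png

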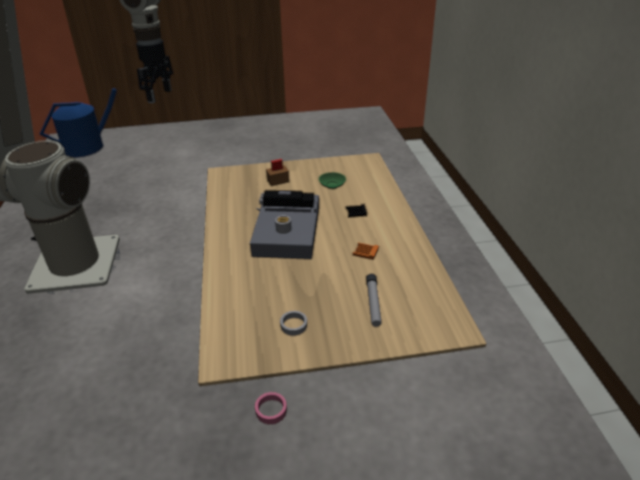

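Top view: the steel ring is at (row 292, col 415), the pink ring at (323, 499), the lock barrel at (282, 284), and the key in its rest at (273, 138). In the side view they are at (322, 294), (407, 271), (223, 284) and (167, 277).
There are two collar candidates. The grey steel ring on the board at top (292, 415) fits the description, and the pink ring on the table is ruled out by its colour. I'll confirm with one enlarged crop.

```bash
python3 - <<'E'
from h import *
t=cv2.imread("pics/top0.png");s=cv2.imread("pics/side0.png")
def crop(im,r,c,h=24): return cv2.resize(im[r-h:r+h,c-h:c+h],(264,264),interpolation=cv2.INTER_CUBIC)
a=np.hstack([crop(t,292,415),crop(t,280,284),crop(t,275,141)]);b=np.hstack([crop(s,322,294),crop(s,223,284),crop(s,172,278)])
cv2.imwrite("pics/crop1.png",np.vstack([a,b]))
E
```

```text
(no output)
```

View pics/crop1.png

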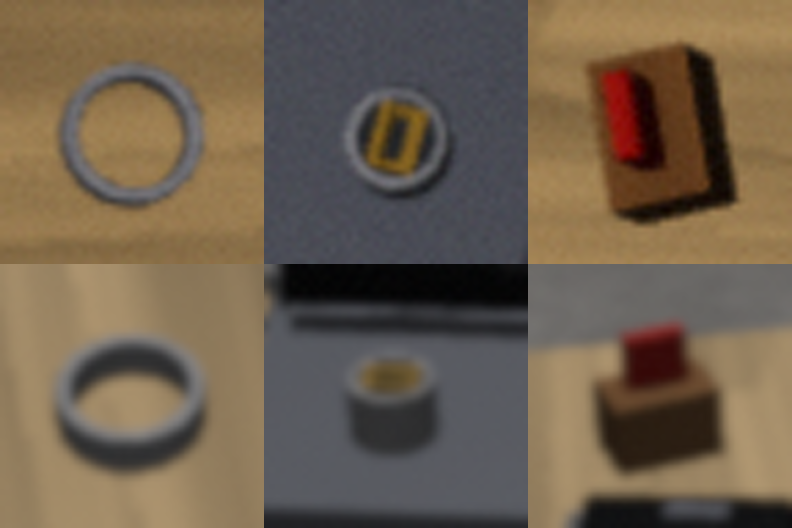

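The crop confirms it: the grey steel ring on the board is the collar, the barrel has the brass keyway, and the red bow stands in the wooden rest, closer to its left (+y) side. Next I'll fit the models to both views.

```bash
cat > fit.py <<'E'
from h import *
from scipy.optimize import minimize
S=8
def up(im,r,c,h):
    return cv2.resize(im[r-h:r+h,c-h:c+h],None,fx=S,fy=S,interpolation=cv2.INTER_CUBIC)
def fill(m):
    m=m.astype(np.uint8); cs,_=cv2.findContours(m,cv2.RETR_EXTERNAL,cv2.CHAIN_APPROX_NONE)
    c=max(cs,key=cv2.contourArea); o=np.zeros_like(m); cv2.drawContours(o,[c],-1,1,-1); return o
def cyl(R,z0,z1):
    a=np.linspace(0,2*np.pi,48,endpoint=False); return np.array([[R*np.cos(t),R*np.sin(t),z] for z in(z0,z1) for t in a])
def box(lx,ly,z0,z1): return np.array([[sx*lx/2,sy*ly/2,z] for z in(z0,z1) for sx in(-1,1) for sy in(-1,1)])
def render(cam,P,r,c,h):
    q=proj(cam,P)[:,::-1]-[c-h,r-h]; q=(q+.5)*S-.5
    o=np.zeros((2*h*S,2*h*S),np.uint8); hull=cv2.convexHull(q.astype(np.float32))
    cv2.fillConvexPoly(o,np.round(hull*16).astype(np.int32),1,shift=4); return o
def pose(M,p):
    a=p[3] if len(p)>3 else 0; R=np.array([[np.cos(a),-np.sin(a),0],[np.sin(a),np.cos(a),0],[0,0,1]]); return M@R.T+p[:3]
def fit(M,views,p0,free):
    """views: (cam,mask,r,c,h); free: indices of p to fit"""
    p0=np.array(p0,float)
    def full(q): p=p0.copy(); p[free]=p0[free]+q*np.where(np.array(free)==3,.1,.01); return p
    def cost(q):
        P=pose(M,full(q)); s=0
        for cam,m,r,c,h in views:
            o=render(cam,P,r,c,h); s+=1-(o&m).sum()/max(1,(o|m).sum())
        return s
    best=None
    for k in range(3):
        x0=np.zeros(len(free)) if best is None else best.x
        sim=np.vstack([x0]+[x0+(.6/(k+1))*e for e in np.eye(len(free))])
        best=minimize(cost,x0,method="Nelder-Mead",options=dict(initial_simplex=sim,xatol=1e-3,fatol=1e-5))
    return full(best.x),best.fun
E
python3 - <<'E'
from fit import *
t=cv2.imread("pics/top0.png");s=cv2.imread("pics/side0.png")
def sat(u): return cv2.cvtColor(np.clip(u,0,255).astype(np.uint8),cv2.COLOR_BGR2HSV)[...,1]
def show(n,M,vs,p0,free):
    for tag,v,f in(("both",vs,free),("top",vs[:1],[i for i in free if i!=2]),("side",vs[1:],[i for i in free if i!=2])):
        p,c=fit(M,v,p0,f); print(n,tag,np.round(p,4),round(c,3),[int(x[1].sum()) for x in v])
    return
ut=up(t,292,415,20);us=up(s,322,294,24)
mt=fill(sat(ut)<70);ms=fill(sat(us)<70)
p0=atz("top",(292,415),.02);p0[2]=.012
show("collar",cyl(.028,0,.018),[("top",mt,292,415,20),("side",ms,322,294,24)],p0,[0,1,2])
# key bow red
def red(u): u=u.astype(int); return (u[...,2]>60)&(u[...,2]>2.2*u[...,1])
ut=up(t,275,141,24);us=up(s,172,278,24)
mt2=fill(red(ut)&(ut[...,2]>60));ms2=fill(red(us))
p0=atz("top",(273,138),.07);p0[2]=.052
for y in(.1,):
    show("key",box(.036,.012,0,.032),[("top",mt2,275,141,24),("side",ms2,172,278,24)],[*p0,y],[0,1,2,3])
ds=[ (c,bot.cut_out(c,"dock")) for c in("top","side")]
D=[]
for c,d in ds:
    m=d[0]["mask"].astype(np.uint8); r,q=np.round(d[0]["centre"]).astype(int);h=80
    u=(cv2.resize(m[r-h:r+h,q-h:q+h].astype(np.float32),None,fx=S,fy=S,interpolation=cv2.INTER_LINEAR)>.5)
    D.append((c,fill(u),r,q,h))
p0=atz("top",(277,260),.05);p0[2]=.012
for y in(-.2,):
    p,c=fit(box(.15,.23,0,.045),D[:1],[*p0,y],[0,1,3]);print("dock top",np.round(p,4),c, "barrel",np.round(pose(np.array([[0,-.055,.075]]),p),4))
# barrel rim in top: bright/brass vs deck
ub=up(t,280,284,16).astype(int);mb=fill((ub.max(2)>115)); 
us=up(s,223,284,16).astype(int)
p0=atz("top",(281,284),.087);p0[2]=.087
p,c=fit(cyl(.02,0,0),[("top",mb,280,284,16)],p0,[0,1]);print("barrel top rim",np.round(p,4),c,mb.sum())
br=(us[...,2]-us[...,0]>25); ms=fill(us.max(2)>125)
for nm,m in(("brass",br),("rim",ms)):
    ys,xs=np.where(m);cc=((ys.mean()+.5)/S-.5+223-16,(xs.mean()+.5)/S-.5+284-16); print(nm,m.sum(),cc,np.round(atz("side",cc,.087),4))
bt=(ub[...,2]-ub[...,0]>50); ys,xs=np.where(fill(bt)); cc=((ys.mean()+.5)/S-.5+280-16,(xs.mean()+.5)/S-.5+284-16);print("brass top",np.round(atz("top",cc,.087),4))
print("tri",tri(cc,cc2:=((np.where(br)[0].mean()+.5)/S-.5+207,(np.where(br)[1].mean()+.5)/S-.5+268)))
r=cv2.minAreaRect(np.argwhere(fill(bt))[:,::-1].astype(np.float32));print(r)
vis=np.hstack([mt[:320,:320]*90, np.pad(mt2,((0,0),(0,0)))[:320,:320]*90, ms2[:320,:320]*90])
cv2.imwrite("pics/m.png",vis)
for c in("top","side"):
  for r in bot.cut_out(c,"key_rest")[:2]: print(c,r["centre"],r["score"])
E
```

```text
collar both [ 0.512  -0.3054  0.0128] 0.135 [33864, 36861]
collar top [ 0.511  -0.3053  0.012 ] 0.055 [33864]
collar side [ 0.5133 -0.3047  0.012 ] 0.057 [36861]
key both [0.536  0.2994 0.0448 0.1014] 1.287 [6236, 1767]
key top [0.5339 0.2946 0.052  0.3817] 0.454 [6236]
key side [ 0.5382  0.2966  0.052  -0.0491] 0.808 [1767]
dock top [ 0.5325  0.0235  0.012  -0.229 ] 0.34120583794665327 barrel [[ 0.52   -0.0301  0.087 ]]
barrel top rim [ 0.5276 -0.0229  0.087 ] 0.9275493860117459 1357Traceback (most recent call last):
  File "<stdin>", line 33, in <module>
  File "fit.py", line 8, in fill
    c=max(cs,key=cv2.contourArea); o=np.zeros_like(m); cv2.drawContours(o,[c],-1,1,-1); return o
ValueError: max() iterable argument is empty
```

```bash
python3 - <<'E'
import cv2,numpy as np
t=cv2.imread("pics/top0.png");s=cv2.imread("pics/side0.png")
print("top barrel row281",t[281,268:300].tolist())
print("side barrel col284",s[212:240,284].tolist()); print("side row 222",s[222,268:300].tolist())
print("key side col",s[158:176,277].tolist());print("key top row",t[272,126:150].tolist())
print("dock row 300", t[300,195:215].tolist(), t[300,298:318].tolist())
E
```

```text
top barrel row281 [[83, 73, 71], [87, 77, 75], [85, 76, 73], [83, 77, 72], [87, 77, 74], [86, 75, 74], [98, 91, 92], [120, 114, 113], [101, 96, 98], [54, 48, 48], [37, 38, 42], [30, 61, 83], [34, 94, 126], [23, 75, 103], [24, 44, 55], [37, 37, 37], [38, 40, 41], [36, 66, 80], [33, 90, 121], [36, 92, 125], [37, 74, 96], [40, 42, 42], [50, 46, 42], [82, 78, 77], [98, 92, 93], [61, 58, 56], [62, 57, 57], [82, 74, 71], [88, 77, 76], [88, 78, 77], [86, 78, 77], [82, 73, 70]]
side barrel col284 [[85, 79, 77], [96, 90, 89], [104, 98, 97], [104, 101, 101], [83, 90, 96], [60, 86, 101], [47, 82, 99], [41, 75, 91], [45, 77, 93], [53, 79, 94], [71, 84, 92], [82, 85, 87], [69, 68, 69], [54, 54, 53], [50, 49, 49], [50, 48, 48], [49, 47, 47], [49, 47, 47], [49, 47, 47], [49, 48, 48], [54, 52, 52], [68, 65, 63], [87, 81, 80], [96, 89, 88], [97, 91, 89], [97, 91, 88], [98, 91, 89], [97, 91, 89]]
side row 222 [[97, 91, 89], [97, 90, 89], [98, 91, 90], [97, 90, 88], [97, 91, 89], [95, 88, 86], [88, 83, 81], [85, 82, 82], [92, 91, 91], [96, 98, 100], [92, 97, 100], [83, 90, 96], [74, 84, 90], [70, 81, 8
[... 783 characters left out ...]
7], [25, 58, 95], [25, 59, 94], [27, 61, 98], [25, 48, 81], [5, 15, 27], [4, 13, 25]]
dock row 300 [[80, 124, 151], [81, 123, 153], [81, 123, 152], [79, 121, 152], [73, 119, 149], [83, 123, 155], [77, 120, 150], [79, 120, 150], [81, 123, 152], [75, 118, 145], [72, 110, 137], [72, 108, 136], [61, 92, 111], [56, 84, 103], [40, 54, 67], [37, 44, 51], [34, 38, 43], [37, 37, 40], [50, 48, 49], [82, 78, 76]] [[87, 77, 75], [83, 76, 71], [82, 74, 73], [86, 78, 76], [84, 76, 75], [84, 77, 73], [88, 79, 74], [84, 74, 72], [85, 76, 75], [79, 69, 68], [59, 52, 47], [37, 40, 42], [49, 74, 93], [75, 118, 143], [76, 119, 148], [80, 124, 152], [77, 119, 150], [77, 123, 152], [81, 122, 154], [77, 119, 150]]
```

```bash
cat > m2.py <<'E'
from fit import *
from scipy.ndimage import map_coordinates
def redm(u): u=u.astype(int); return (u[...,2]>40)&(u[...,2]>2.3*np.maximum(u[...,1],1))&(u[...,2]-u[...,1]>35)
def show(n,M,vs,p0,free):
    for tag,v,f in(("both",vs,free),("top",vs[:1],[i for i in free if i!=2]),("side",vs[1:],[i for i in free if i!=2])):
        p,c=fit(M,v,p0,f); print(n,tag,np.round(p,4),round(c,3),[int(x[1].sum()) for x in v])
def rim(img,cam,p0,R):
    g=img.max(2).astype(float); a=np.linspace(0,2*np.pi,90,endpoint=False)
    def f(q):
        P=np.c_[p0[0]+q[0]*.01+R*np.cos(a),p0[1]+q[1]*.01+R*np.sin(a),np.full(90,p0[2])]
        return -map_coordinates(g,proj(cam,P).T,order=1).mean()
    r=minimize(f,[0,0],method="Nelder-Mead",options=dict(initial_simplex=[[0,0],[.4,0],[0,.4]])); return p0[:2]+r.x*.01,r.fun
E
python3 - <<'E'
from m2 import *
t=cv2.imread("pics/top0.png");s=cv2.imread("pics/side0.png")
ut=up(t,273,140,20);us=up(s,168,278,16)
kt,ks=fill(redm(ut)),fill(redm(us))
p0=atz("top",(273,138),.07);p0[2]=.052
show("key",box(.036,.012,0,.032),[("top",kt,273,140,20),("side",ks,168,278,16)],[*p0,.15],[0,1,2,3])
def rest(u): u=u.astype(int); return u[...,2]<112
u=up(t,276,141,24).astype(int)
ud=up(t,277,260,72).astype(int); md=fill(ud[...,2]-ud[...,0]<20)
p0=atz("top",(277,260),.05);p0[2]=.012
p,c=fit(box(.15,.23,0,.045),[("top",md,277,260,72)],[*p0,-.2],[0,1,3]);print("dock top",np.round(p,4),c,"barrel",np.round(pose(np.array([[0,-.055,.075]]),p),4))
sd=up(s,228,286,44).astype(int); mds=fill(sd[...,2]-sd[...,0]<10)
p2,c=fit(box(.15,.23,0,.045),[("side",mds,228,286,44)],p,[0,1,3]);print("dock side",np.round(p2,4),c,"barrel",np.round(pose(np.array([[0,-.055,.075]]),p2),4))
b0=atz("top",(281,284),.087)
for R in(.017,.018,.019): print("rim top",R,*rim(t,"top",b0,R))
us=up(s,225,284,14).astype(int); mb=fill((us.max(2)>100)|(us.max(2)<78)|(us[...,2]>us[...,0]+2))
b0[2]=.057
p,c=fit(cyl(.02,0,.03),[("side",mb,225,284,14)],b0,[0,1]);print("barrel side",np.round(p,4),c,mb.sum())
cv2.imwrite("pics/m.png",np.hstack([cv2.resize(x*255,(200,200)) for x in(kt,ks,md,mds)]))
cv2.imwrite("pics/m.png",np.vstack([cv2.imread("pics/m.png"),np.hstack([cv2.cvtColor(cv2.resize(x*255,(200,200)),8) for x in(mb,)]+[cv2.resize(x.astype(np.uint8),(200,200)) for x in(ut,us,ud)])]))
E
```

```text
key both [0.5367 0.3    0.044  0.1462] 0.877 [6731, 5209]
key top [0.5347 0.2966 0.052  0.4273] 0.409 [6731]
key side [ 0.5386  0.2967  0.052  -0.0514] 0.435 [5209]
dock top [ 0.5327  0.0302  0.012  -0.2342] 0.02890350391282015 barrel [[ 0.5199 -0.0233  0.087 ]]
dock side [ 0.5367  0.037   0.012  -0.2023] 0.0502052722138715 barrel [[ 0.5256 -0.0168  0.087 ]]
rim top 0.017 [ 0.52080286 -0.02305292] -104.30861715330374
rim top 0.018 [ 0.52106161 -0.02316464] -101.26433172420602
rim top 0.019 [ 0.52320597 -0.02273307] -93.17047041603496
barrel side [ 0.5234 -0.023   0.057 ] 0.06858070938334992 18196
```

View pics/m.png

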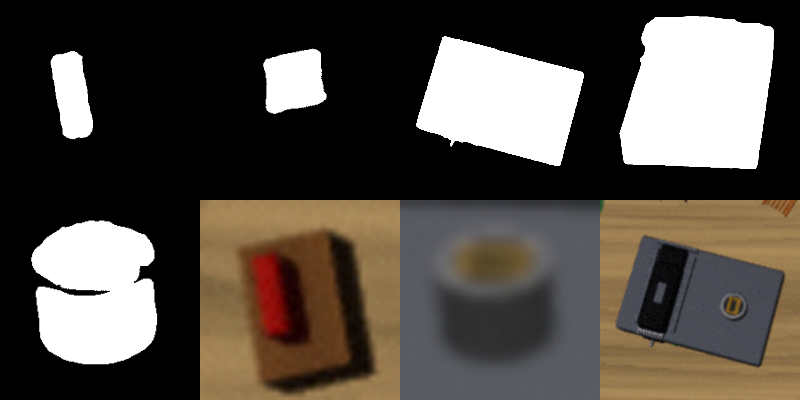

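The masks look good. The key's top mask misses the dark side face, so I'll refit with a better threshold and add the rest.

```bash
python3 - <<'E'
from m2 import *
t=cv2.imread("pics/top0.png");s=cv2.imread("pics/side0.png")
def rm(u): u=np.maximum(u.astype(int),1); return (u[...,2]>22)&(u[...,2]>2.6*u[...,1])
ut=up(t,273,140,20);us=up(s,168,278,16)
kt,ks=fill(rm(ut)),fill((us[...,2]>45)&(us[...,2]>1.9*us[...,1].astype(int)))
B=box(.036,.012,0,.032)
p0=[.536,.298,.052,.15]
show("key",B,[("top",kt,273,140,20),("side",ks,168,278,16)],p0,[0,1,2,3])
k1=fill(redm(ut)&(ut[...,2]>95))
p,c=fit(box(.036,.012,.032,.032),[("top",k1,273,140,20)],p0,[0,1,3]);print("topface",np.round(p,4),c,k1.sum())
# rest: block top+sides darker than board
ur=up(t,276,141,24).astype(int); mr=fill(ur[...,2]<114)
p,c=fit(box(.06,.04,0,.04),[("top",mr,276,141,24)],[.53,.295,.012,.15],[0,1,3]);print("rest top",np.round(p,4),c)
ur2=up(s,175,278,20).astype(int); mr2=fill((ur2[...,2]<110)&(ur2[...,2]<1.95*ur2[...,1]))
p,c=fit(box(.06,.04,0,.04),[("side",mr2,175,278,20)],[.53,.295,.012,.15],[0,1,3]);print("rest side",np.round(p,4),c)
cv2.imwrite("pics/m3.png",np.hstack([cv2.resize(x*255,(200,200)) for x in(kt,ks,mr,mr2)]))
E
```

```text
Traceback (most recent call last):
  File "m2.py", line 6, in show
    p,c=fit(M,v,p0,f); print(n,tag,np.round(p,4),round(c,3),[int(x[1].sum()) for x in v])
        ~~~^^^^^^^^^^
  File "fit.py", line 31, in fit
    best=minimize(cost,x0,method="Nelder-Mead",options=dict(initial_simplex=sim,xatol=1e-3,fatol=1e-5))
  File "fit.py", line 25, in cost
    o=render(cam,P,r,c,h); s+=1-(o&m).sum()/max(1,(o|m).sum())
  File "fit.py", line 13, in render
    q=proj(cam,P)[:,::-1]-[c-h,r-h]; q=(q+.5)*S-.5
      ~~~~^^^^^^^
  File "h.py", line 14, in proj
    m=bot.camera_model(cam);T=np.linalg.inv(np.array(m["world_from_camera"]))
ValueError: time passes only in moves, steps and waits
```

```bash
sed -i 's/bot.camera_model(cam)/CM(cam)/; s/^from workcell import bot/from workcell import bot\nfrom functools import lru_cache\nCM=lru_cache(lambda c: bot.camera_model(c))/' h.py
cat > key.py <<'E'
from m2 import *
t=cv2.imread("pics/top0.png");s=cv2.imread("pics/side0.png")
def rm(u): u=np.maximum(u.astype(int),1); return (u[...,2]>22)&(u[...,2]>2.6*u[...,1])
ut=up(t,273,140,20);us=up(s,168,278,16)
kt,ks=fill(rm(ut)),fill((us[...,2]>45)&(us[...,2]>1.9*us[...,1].astype(int)))
B=box(.036,.012,0,.032)
p0=[.536,.298,.052,.15]
show("key",B,[("top",kt,273,140,20),("side",ks,168,278,16)],p0,[0,1,2,3])
k1=fill(redm(ut)&(ut[...,2]>95))
p,c=fit(box(.036,.012,.032,.032),[("top",k1,273,140,20)],p0,[0,1,3]);print("topface",np.round(p,4),c,k1.sum())
ur=up(t,276,141,24).astype(int); mr=fill(ur[...,2]<114)
p,c=fit(box(.06,.04,0,.04),[("top",mr,276,141,24)],[.53,.295,.012,.15],[0,1,3]);print("rest top",np.round(p,4),c)
ur2=up(s,175,278,20).astype(int); mr2=fill((ur2[...,2]<110)&(ur2[...,2]<1.95*ur2[...,1]))
p,c=fit(box(.06,.04,0,.04),[("side",mr2,175,278,20)],[.53,.295,.012,.15],[0,1,3]);print("rest side",np.round(p,4),c)
cv2.imwrite("pics/m3.png",np.hstack([cv2.resize(x*255,(200,200)) for x in(kt,ks,mr,mr2)]))
E
python3 key.py
```

```text
key both [0.5345 0.2949 0.0475 0.3156] 0.531 [9454, 6181]
key top [0.5339 0.2934 0.052  0.3532] 0.178 [9454]
key side [ 0.5351  0.2945  0.052  -0.057 ] 0.332 [6181]
topface [0.5328 0.2929 0.052  0.232 ] 0.18265859101051962 5128
rest top [0.5323 0.2912 0.012  0.2479] 0.024710372999397268
rest side [0.5353 0.291  0.012  0.1854] 0.3762451674803172
```

View pics/m3.png

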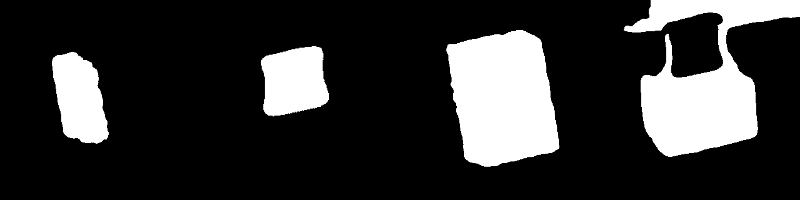

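The key's rest comes out at about (0.532, 0.291) with yaw 0.248, and the key at about (0.534, 0.293) with the same yaw. The collar is at (0.512, −0.305). The barrel is at (0.522, −0.023), with the dock at yaw −0.234. I'll start moving toward the collar.

Emit:
move_arm --motion '[{"x": -5,"y": -4.7,"yaw": 5},{"x": -10,"y": -9.4,"yaw": 5},{"x": -15,"y": -14,"yaw": 5},{"x": -20,"y": -19,"yaw": 5},{"x": -25,"y": -23.6,"yaw": 5},{"x": -30,"y": -28,"yaw": 5},{"x": -30,"y": -28,"yaw": 5}]' --gripper 1

```text
invalid input at $.motion[0]: expected keys x, y, z, yaw
```

```bash
python3 - <<'E'
from h import *
o=bot.get_obs();print(o["clock"],o["joint_pos"].round(3),o["eef_pos"].round(4),o["tool_rot"].round(4))
E
```

```text
0.7 [1.135 0.241 0.005 1.335 0.    1.571] [0.2111 0.4533 0.2003] [0.2162 0.9764 0.     0.    ]
```

Emit:
move_arm --motion '[{"x": -5,"y": -4.7,"z": 0,"yaw": 5},{"x": -10,"y": -9.4,"z": 0,"yaw": 5},{"x": -15,"y": -14,"z": 0,"yaw": 5},{"x": -20,"y": -19,"z": 0,"yaw": 5},{"x": -25,"y": -23.6,"z": 0,"yaw": 5},{"x": -30,"y": -28,"z": 0,"yaw": 5},{"x": -30,"y": -28,"z": 0,"yaw": 5}]' --gripper 1

```text
clock: 1.58
eef_pos: [0.3655, 0.0704, 0.2007]
tool_rot: [0.26, 0.966, 0.0, 0.001]
ft_force: [-0.2, 0.7, -0.2]
grip_width: 0.0853
grasp_force: 0.0
```

```bash
cat >> h.py <<'E'
def st():
    o=bot.get_obs();q=o["tool_rot"];h=np.degrees(2*np.arctan2(q[1],q[0]))
    print("t",round(o["clock"],2),"j",o["joint_pos"].round(3),"tcp",o["eef_pos"].round(4),"head",round(h,2),"q",q.round(4),"F",o["ft_force"].round(1),"T",o["ft_torque"].round(2),"w",round(o["grip_width"],4),"g",round(float(o["grasp_force"]),1)); return o
def shift(tgt,head):
    """tool-frame shift in cm, yaw in deg from measured pose to world target / heading of tool x"""
    o=bot.get_obs();q=o["tool_rot"];h=2*np.arctan2(q[1],q[0]);d=np.array(tgt)-o["eef_pos"]
    x=np.array([np.cos(h),np.sin(h)]);y=np.array([np.sin(h),-np.cos(h)])
    print("shift cm x %.2f y %.2f z %.2f yaw %.1f"%(100*d[:2]@x,100*d[:2]@y,-100*d[2],(np.degrees(h)-head+90)%180-90))
E
python3 -c "
from h import *
st(); shift((.512,-.305,.1),166)"
```

```text
t 1.57 j [ 0.19  -0.015 -0.287  1.298 -0.     0.716] tcp [0.3655 0.0704 0.2007] head 149.86 q [2.600e-01 9.656e-01 2.000e-04 6.000e-04] F [-0.2  0.7 -0.2] T [ 0.03 -0.07  0.01] w 0.0853 g 0.0
shift cm x -31.51 y -25.11 z 10.07 yaw -16.1
```

Emit:
move_arm --motion '[{"x": -5.2,"y": -4.2,"z": 0,"yaw": -5},{"x": -10.5,"y": -8.4,"z": 0,"yaw": -10},{"x": -15.7,"y": -12.5,"z": 1,"yaw": -16},{"x": -21,"y": -16.7,"z": 3,"yaw": -16},{"x": -26,"y": -21,"z": 6,"yaw": -16},{"x": -31.5,"y": -25.1,"z": 10,"yaw": -16},{"x": -31.5,"y": -25.1,"z": 13,"yaw": -16},{"x": -31.5,"y": -25.1,"z": 13,"yaw": -16},{"x": -31.5,"y": -25.1,"z": 13,"yaw": -16}]' --gripper 1

```text
clock: 2.7
eef_pos: [0.5119, -0.3016, 0.07]
tool_rot: [0.122, 0.993, 0.0, -0.001]
ft_force: [0.5, 0.4, -0.3]
grip_width: 0.0856
grasp_force: 0.0
```

```bash
python3 -c "
from h import *
st(); shift((.512,-.305,.012),166)
t=bot.camera('top');s=bot.camera('side')
def crop(im,r,c,h=32): return cv2.resize(im[r-h:r+h,c-h:c+h],(390,390),interpolation=cv2.INTER_CUBIC)
cv2.imwrite('pics/c1.png',np.hstack([crop(t,292,415),crop(s,315,294)]))"
```

```text
t 2.7 j [-0.533  0.508  0.051  1.115  0.    -0.289] tcp [ 0.5119 -0.3016  0.07  ] head 166.01 q [ 1.217e-01  9.926e-01  5.000e-04 -6.000e-04] F [ 0.5  0.4 -0.3] T [-0.   -0.01  0.01] w 0.0856 g 0.0
shift cm x -0.09 y -0.33 z 5.80 yaw 0.0
```

View pics/c1.png

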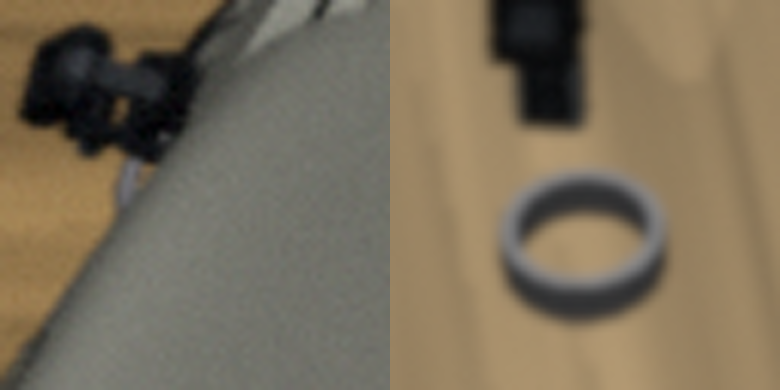

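The top view is blocked by the arm. In the side view, the front fingertip is at (304, 288) and the ring at (322, 294). I'll check that against the predicted fingertip.

```bash
python3 -c "
from h import *
y=np.array([.242,.970,0])
T=np.array([.5119,-.3016,.07])
for w in(.043,.05):
  for b in(.009,.013): print(w,b,proj('side',T-w*y+[0,0,b]))
print(proj('side',[.512,-.305,.03]),proj('side',[.514,-.305,.03]))"
```

```text
0.043 0.009 [[315.72858217 288.21501955]]
0.043 0.013 [[314.23085354 288.10894257]]
0.05 0.009 [[318.36330795 287.71890869]]
0.05 0.013 [[316.86376495 287.61087332]]
[[318.97985115 292.5143253 ]] [[318.86073085 293.49343667]]
```

```bash
python3 -c "
from h import *
T=np.array([.2111,.4533,.2003]);y=np.array([.4222,.9065,0])
for b in(0,.013,.04): print(b,proj('side',[T-.043*y+[0,0,b],T+.043*y+[0,0,b]]).round(1).tolist(), proj('top',[T-.043*y+[0,0,b],T+.043*y+[0,0,b]]).round(1).tolist())
s=cv2.imread('pics/side0.png');t=cv2.imread('pics/top0.png')
cv2.imwrite('pics/c2.png',np.hstack([cv2.resize(s[50:114,125:189],(390,390),interpolation=3),cv2.resize(t[416:480,0:64],(390,390),interpolation=3)]))"
```

```text
0 [[116.1, 154.4], [105.4, 169.2]] [[443.6, 35.1], [421.1, -3.4]]
0.013 [[111.9, 153.6], [101.4, 168.4]] [[444.6, 31.7], [421.8, -7.1]]
0.04 [[103.1, 151.8], [92.9, 166.9]] [[446.6, 24.5], [423.1, -15.1]]
```

View pics/c2.png

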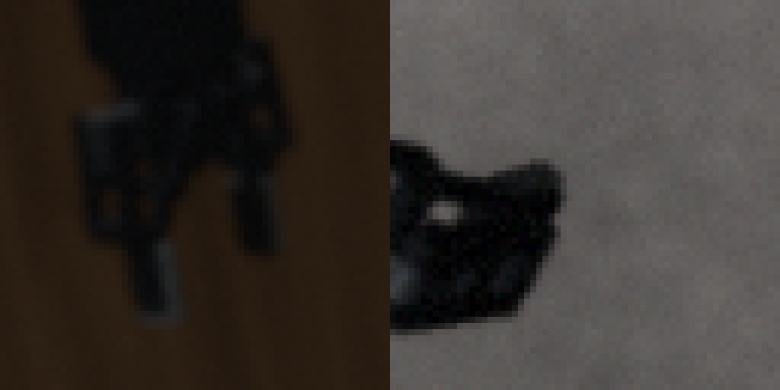

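The first fingertip shows at about 40 mm above the reported TCP when open, which is more than expected. I'll descend in stages and check the tip numerically.

Emit:
move_arm --motion '[{"x": 0,"y": -0.35,"z": 2,"yaw": 0},{"x": 0,"y": -0.35,"z": 3.5,"yaw": 0},{"x": 0,"y": -0.35,"z": 4,"yaw": 0},{"x": 0,"y": -0.35,"z": 4,"yaw": 0}]' --gripper 1

```text
clock: 3.3
eef_pos: [0.5116, -0.305, 0.0306]
tool_rot: [0.121, 0.993, 0.0, 0.0]
ft_force: [-0.8, -0.4, 0.3]
grip_width: 0.0854
grasp_force: 0.0
```

```bash
cat >> h.py <<'E'
def tip(o,w,im=None):
    """height of the near fingertip above TCP, from the side view; w = half opening to the finger middle"""
    im=bot.camera("side") if im is None else im
    q=o["tool_rot"];h=2*np.arctan2(q[1],q[0]);y=np.array([np.sin(h),-np.cos(h),0]); 
    if y[1]<0: y=-y
    P=o["eef_pos"]-w*y
    for b in np.arange(.0,.07,.005):
        r,c=proj("side",P+[0,0,b])[0]; g=im[int(round(r)),int(round(c))-2:int(round(c))+3].max(1).mean(); print("%.3f:%d"%(b,g),end=" ")
    print()
    return im
E
python3 -c "
from h import *
o=st(); im=tip(o,.045); im=tip(o,.05,im); cv2.imwrite('pics/s2.png',im)"
```

```text
t 3.3 j [-0.538  0.547  0.003  1.027  0.    -0.294] tcp [ 0.5116 -0.305   0.0306] head 166.06 q [1.213e-01 9.926e-01 0.000e+00 1.000e-04] F [-0.8 -0.4  0.3] T [ 0.01  0.02 -0.01] w 0.0854 g 0.0
0.000:114 0.005:77 0.010:51 0.015:78 0.020:136 0.025:162 0.030:165 0.035:164 0.040:120 0.045:34 0.050:16 0.055:16 0.060:17 0.065:13 0.070:14 
0.000:163 0.005:114 0.010:77 0.015:51 0.020:78 0.025:130 0.030:159 0.035:164 0.040:164 0.045:120 0.050:34 0.055:16 0.060:18 0.065:18 0.070:14
```

Emit:
move_arm --motion '[{"x": 0,"y": 0,"z": 1,"yaw": 0},{"x": 0,"y": 0,"z": 2,"yaw": 0},{"x": 0,"y": 0,"z": 2.6,"yaw": 0},{"x": 0,"y": 0,"z": 2.8,"yaw": 0},{"x": 0,"y": 0,"z": 2.8,"yaw": 0}]' --gripper 1

```text
clock: 3.98
eef_pos: [0.5114, -0.3054, 0.0021]
tool_rot: [0.122, 0.993, 0.0, -0.0]
ft_force: [-0.6, -0.7, 0.4]
grip_width: 0.0854
grasp_force: 0.0
```

```bash
python3 -c "
from h import *
o=st(); im=tip(o,.045); cv2.imwrite('pics/s3.png',im)"
```

```text
t 3.98 j [-0.538  0.578 -0.027  0.966 -0.    -0.294] tcp [ 0.5114 -0.3054  0.0021] head 166.03 q [ 1.216e-01  9.926e-01  1.000e-04 -2.000e-04] F [-0.6 -0.7  0.4] T [-0.05 -0.03 -0.01] w 0.0854 g 0.0
0.000:168 0.005:168 0.010:167 0.015:167 0.020:166 0.025:163 0.030:113 0.035:55 0.040:35 0.045:23 0.050:16 0.055:16 0.060:17 0.065:14 0.070:21
```

Emit:
move_arm --motion '[{"x": 0,"y": 0,"z": 0.4,"yaw": 0},{"x": 0,"y": 0,"z": 0.8,"yaw": 0},{"x": 0,"y": 0,"z": 1.2,"yaw": 0},{"x": 0,"y": 0,"z": 1.2,"yaw": 0}]' --gripper 1

```text
clock: 4.53
eef_pos: [0.5111, -0.3052, -0.0103]
tool_rot: [0.122, 0.993, 0.0, -0.001]
ft_force: [0.8, -0.0, -0.7]
grip_width: 0.0856
grasp_force: 0.0
```

```bash
python3 -c "
from h import *
o=st(); im=tip(o,.045); cv2.imwrite('pics/s4.png',im)
c=cv2.resize(im[275:345,255:335],(800,600)[:2] if 0 else (640,560),interpolation=3); cv2.imwrite('pics/c4.png',c)"
```

```text
t 4.53 j [-0.538  0.591 -0.04   0.94  -0.    -0.294] tcp [ 0.5111 -0.3052 -0.0103] head 166.03 q [ 1.216e-01  9.926e-01  2.000e-04 -5.000e-04] F [ 0.8 -0.  -0.7] T [-0.03 -0.03 -0.01] w 0.0856 g 0.0
0.000:169 0.005:169 0.010:168 0.015:168 0.020:167 0.025:167 0.030:168 0.035:155 0.040:123 0.045:37 0.050:16 0.055:15 0.060:14 0.065:12 0.070:20
```

View pics/c4.png

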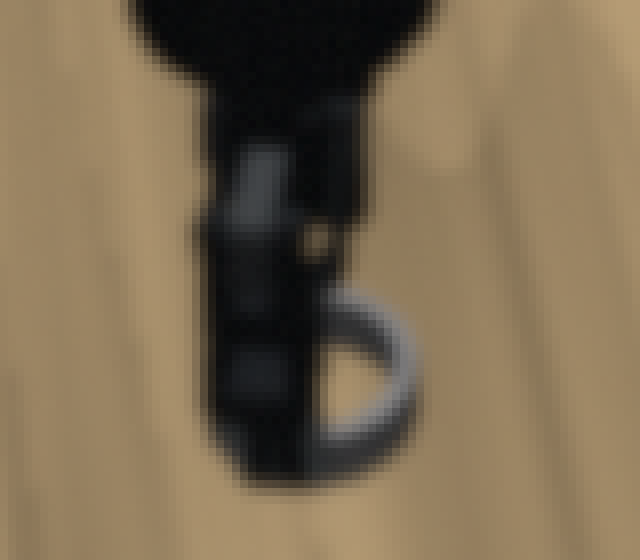

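The fingertip at (335, 289) is still just above the board beside the ring, with no contact force, so the image-based tip height holds. I'll go 8 mm lower and close.

Emit:
move_arm --motion '[{"x": 0,"y": 0,"z": 0.3,"yaw": 0},{"x": 0,"y": 0,"z": 0.6,"yaw": 0},{"x": 0,"y": 0,"z": 0.8,"yaw": 0},{"x": 0,"y": 0,"z": 0.8,"yaw": 0}]' --gripper 1

```text
clock: 5.08
eef_pos: [0.5113, -0.3053, -0.018]
tool_rot: [0.122, 0.993, 0.0, -0.0]
ft_force: [0.4, -0.6, -0.7]
grip_width: 0.0854
grasp_force: 0.0
```

Emit:
move_arm --motion '[{"x": 0,"y": 0,"z": 0,"yaw": 0},{"x": 0,"y": 0,"z": 0,"yaw": 0},{"x": 0,"y": 0,"z": 0,"yaw": 0},{"x": 0,"y": 0,"z": 0,"yaw": 0},{"x": 0,"y": 0,"z": 0,"yaw": 0},{"x": 0,"y": 0,"z": 0,"yaw": 0}]' --gripper -0.2

```text
clock: 5.82
eef_pos: [0.5119, -0.3057, -0.0167]
tool_rot: [0.122, 0.993, -0.0, 0.001]
ft_force: [-1.6, 0.5, 5.3]
grip_width: 0.0541
grasp_force: 62.2
```

```bash
python3 -c "
from h import *
o=st(); im=tip(o,.032)"
```

```text
t 5.83 j [-0.538  0.599 -0.046  0.924 -0.    -0.294] tcp [ 0.5119 -0.3057 -0.0167] head 166.03 q [ 1.216e-01  9.926e-01 -3.000e-04  6.000e-04] F [-1.6  0.5  5.3] T [0.19 0.27 0.02] w 0.0541 g 62.2
0.000:165 0.005:167 0.010:167 0.015:166 0.020:166 0.025:165 0.030:159 0.035:94 0.040:21 0.045:15 0.050:16 0.055:14 0.060:15 0.065:24 0.070:27
```

Gripped with 62 N at 54 mm. The 5 N upward force suggests the tips touch the board lightly. Next I'll lift and carry it over the barrel.

Emit:
move_arm --motion '[{"x": 0,"y": 0,"z": -1,"yaw": 0},{"x": 0,"y": 0,"z": -3.5,"yaw": 0},{"x": 0,"y": 0,"z": -7,"yaw": 0},{"x": 0,"y": 0,"z": -11,"yaw": 0},{"x": 0,"y": 0,"z": -13,"yaw": 0},{"x": 0,"y": 0,"z": -13,"yaw": 0},{"x": 0,"y": 0,"z": -13,"yaw": 0}]'

```text
clock: 6.75
eef_pos: [0.5108, -0.3049, 0.1112]
tool_rot: [0.122, 0.993, 0.0, -0.001]
ft_force: [0.3, -0.4, -0.7]
grip_width: 0.0538
grasp_force: 63.1
```

```bash
cat > col.py <<'E'
from m2 import *
def coll(name):
    o=st(); im=bot.camera("side"); cv2.imwrite(f"pics/{name}.png",im); it=bot.camera("top"); cv2.imwrite(f"pics/{name}t.png",it)
    return o,im,it
E
python3 -c "
from col import *
o,im,it=coll('s5')
P=o['eef_pos']; P=P+[0,0,.029]
r,c=proj('side',P+[0,0,.009])[0].round().astype(int);print(r,c)
h=24;u=up(im,r,c,h)
hs=cv2.cvtColor(np.clip(u,0,255).astype(np.uint8),cv2.COLOR_BGR2HSV)
m=fill((hs[...,1]<75)|(hs[...,2]<70))
shift((.521,-.023,P[2]-.029),166)
cv2.imwrite('pics/c5.png',np.hstack([u,cv2.resize(it[270:318,391:439],None,fx=8,fy=8,interpolation=3)]))
"
```

```text
t 6.75 j [-0.538  0.478  0.115  1.209  0.    -0.294] tcp [ 0.5108 -0.3049  0.1112] head 166.03 q [ 1.216e-01  9.926e-01  4.000e-04 -9.000e-04] F [ 0.3 -0.4 -0.7] T [-0.03  0.03  0.03] w 0.0538 g 63.1
274 289
shift cm x 5.78 y 27.60 z -0.06 yaw 0.0
```

View pics/c5.png

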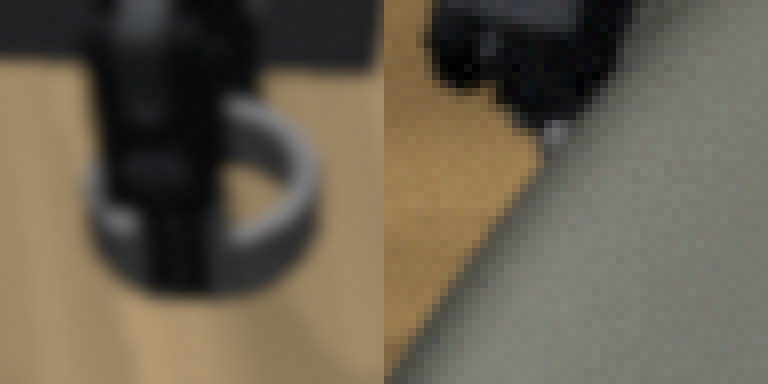

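The collar is held level. In the side crop it spans columns 275–305. I'll fit its offset in the grip from the lower half of its silhouette.

```bash
cat >> col.py <<'E'
def heldfit(im,P,h=24,show=False):
    """fit x,z of the held collar (underside centre) in the side view, only the rows below its top-rim centre"""
    p0=P+np.array([0,0,.029]); r,c=proj('side',p0+[0,0,.009])[0].round().astype(int)
    u=up(im,r,c,h); hs=cv2.cvtColor(u,cv2.COLOR_BGR2HSV)
    m=((hs[...,1]<75)|(hs[...,2]<75)).astype(np.uint8); cut=int((proj('side',p0+[0,0,.018])[0][0]-(r-h))*S)
    M=cyl(.028,0,.018)
    def cost(q):
        o=render('side',M+p0+[q[0]*.01,0,q[1]*.01],r,c,h)[cut:]; a=fill(m)[cut:]; return 1-(o&a).sum()/(o|a).sum()
    b=minimize(cost,[0,0],method="Nelder-Mead",options=dict(initial_simplex=[[0,0],[.4,0],[0,.4]]))
    b=minimize(cost,b.x,method="Nelder-Mead",options=dict(initial_simplex=b.x+np.array([[0,0],[.2,0],[0,.2]])))
    print("held dx %.4f z-TCP %.4f cost %.3f"%(b.x[0]*.01,b.x[1]*.01+.029,b.fun)); return b.x*.01
E
python3 -c "
from col import *
heldfit(cv2.imread('pics/s5.png'),np.array([.5108,-.3049,.1112]))"
```

```text
held dx 0.0015 z-TCP 0.0310 cost 0.037
```

Emit:
move_arm --motion '[{"x": 1,"y": 4.6,"z": 0,"yaw": 0},{"x": 2,"y": 9.2,"z": 0,"yaw": 0},{"x": 3,"y": 14,"z": 0,"yaw": 0},{"x": 4,"y": 19,"z": 0,"yaw": 0},{"x": 5,"y": 24,"z": 0,"yaw": 0},{"x": 5.75,"y": 27.6,"z": 1,"yaw": 0},{"x": 5.75,"y": 27.6,"z": 3.2,"yaw": 0},{"x": 5.75,"y": 27.6,"z": 3.2,"yaw": 0},{"x": 5.75,"y": 27.6,"z": 3.2,"yaw": 0}]'

```text
clock: 7.98
eef_pos: [0.5222, -0.024, 0.0802]
tool_rot: [0.122, 0.993, -0.0, -0.0]
ft_force: [-0.1, 0.4, -0.2]
grip_width: 0.054
grasp_force: 63.3
```

```bash
python3 -c "
from col import *
o,im,it=coll('s6')
heldfit(im,o['eef_pos'],20)
us=up(im,225,284,14).astype(int); h=us.max(2); mb=((h>100)|(h<78)|(us[...,2]>us[...,0]+2)).astype(np.uint8)
print([ (int(x.min()),int(x.max())) for x in [np.where(r)[0] for r in mb[100:200:12]] if len(x)])
s=cv2.imread('pics/side0.png');u0=up(s,225,284,14).astype(int);print(np.abs(u0-us).max(2)[::16,::16])
"
```

```text
t 7.97 j [-0.046  0.369 -0.143  1.06  -0.     0.198] tcp [ 0.5222 -0.024   0.0802] head 166.0 q [ 1.219e-01  9.925e-01 -0.000e+00 -4.000e-04] F [-0.1  0.4 -0.2] T [-0.02 -0.03 -0.01] w 0.054 g 63.3
held dx -0.0020 z-TCP 0.0131 cost 0.587
[(41, 172), (42, 172), (42, 173), (44, 174), (45, 173), (48, 168), (60, 151)]
[[ 4 16 14 21 44 47 39 15 20 17  2 11  4  1]
 [ 5 28 46 51 74 75 72 52 42 42 44 37 11  1]
 [ 1 10 33 50 74 82 82 65 54 48 37 14  2  1]
 [ 2  1  4 17 38 42 34 25 22 21  8  0  2  2]
 [ 1  1  1  1  3  4  5  4  1  1  2  1  1  1]
 [ 1  1  1  2  1  1  1  1  1  2  1  2  1  1]
 [ 1  1  1  1  1  1  1  2  2  0  0  1  2  1]
 [ 2  1  1  2  0  0  1  0  2  0  1  1  2  2]
 [ 1  1  2  1  1  1  1  1  1  1  1  2  1  1]
 [ 2  1  1  1  1  0  1  1  1  0  0  1  2  2]
 [ 2  1  1  0  1  0  1  2  2  1  1  1  1  1]
 [ 1  1  2  0  1  1  1  1  1  1  1  1  1  1]
 [ 1  1  2  1  1  1  2  1  1  1  1  1  1  1]
 [ 2  1  1  1  1  1  2  2  1  1  1  2  1  1]]
```

```bash
cat >> col.py <<'E'
def dfit(im,P,h=20,z=.0287):
    ref=cv2.imread('pics/side0.png'); p0=P+np.array([0,0,z]); r,c=proj('side',p0+[0,0,.009])[0].round().astype(int)
    d=np.abs(up(im,r,c,h).astype(int)-up(ref,r,c,h).astype(int)).max(2); m=fill(d>12); cut=int((proj('side',p0+[0,0,.018])[0][0]-(r-h))*S)
    M=cyl(.028,0,.018)
    def cost(q):
        o=render('side',M+p0+[q[0]*.01,q[1]*.01,0],r,c,h)[cut:]; a=m[cut:]; return 1-(o&a).sum()/(o|a).sum()
    b=minimize(cost,[0,0],method="Nelder-Mead",options=dict(initial_simplex=[[0,0],[.4,0],[0,.4]]))
    b=minimize(cost,b.x,method="Nelder-Mead",options=dict(initial_simplex=b.x+np.array([[0,0],[.2,0],[0,.2]])))
    print("collar side xy",(p0[:2]+b.x*.01).round(4),"rel TCP",(b.x*.01).round(4),"cost %.3f"%b.fun, m.sum()); 
E
python3 -c "
from col import *
dfit(cv2.imread('pics/s5.png'),np.array([.5108,-.3049,.1112]))
im=cv2.imread('pics/s6.png'); dfit(im,np.array([.5215,-.0235,.0797]))
"
```

```text
collar side xy [ 0.5121 -0.3064] rel TCP [ 0.0013 -0.0015] cost 0.030 56746
collar side xy [ 0.5233 -0.0245] rel TCP [ 0.0018 -0.001 ] cost 0.440 10506
```

```bash
sed -i 's/fill(d>12)/fill(d>TH)/; s/def dfit(im,P,h=20,z=.0287)/def dfit(im,P,h=20,z=.0287,TH=12)/' col.py; python3 -c "
from col import *
im=cv2.imread('pics/s6.png')
for th in (4,6,8): dfit(im,np.array([.5215,-.0235,.0797]),TH=th)
"
```

```text
collar side xy [ 0.523  -0.0272] rel TCP [ 0.0015 -0.0037] cost 0.063 30206
collar side xy [ 0.5269 -0.001 ] rel TCP [0.0054 0.0225] cost 0.519 15731
collar side xy [ 0.5232 -0.0256] rel TCP [ 0.0017 -0.0021] cost 0.407 11388
```

Emit:
move_arm --motion '[{"x": 0,"y": 0,"z": 0.8,"yaw": 0},{"x": 0,"y": 0,"z": 1.6,"yaw": 0},{"x": 0,"y": 0,"z": 1.8,"yaw": 0},{"x": 0,"y": 0,"z": 1.8,"yaw": 0}]'

```text
clock: 8.57
eef_pos: [0.522, -0.0237, 0.062]
tool_rot: [0.122, 0.993, -0.0, -0.0]
ft_force: [0.8, -0.1, -0.7]
grip_width: 0.0539
grasp_force: 63.3
```

Emit:
move_arm --motion '[{"x": 0,"y": 0,"z": 0.2,"yaw": 0},{"x": 0,"y": 0,"z": 0.4,"yaw": 0},{"x": 0,"y": 0,"z": 0.5,"yaw": 0},{"x": 0,"y": 0,"z": 0.6,"yaw": 0},{"x": 0,"y": 0,"z": 0.6,"yaw": 0}]'

```text
clock: 9.2
eef_pos: [0.5222, -0.0237, 0.0562]
tool_rot: [0.122, 0.993, -0.0, -0.0]
ft_force: [0.0, -0.7, 0.4]
grip_width: 0.0539
grasp_force: 63.3
```

Collar bottom is now at about 0.085 with no contact. I'll continue.

Emit:
move_arm --motion '[{"x": 0,"y": 0,"z": 0.2,"yaw": 0},{"x": 0,"y": 0,"z": 0.4,"yaw": 0},{"x": 0,"y": 0,"z": 0.6,"yaw": 0},{"x": 0,"y": 0,"z": 0.7,"yaw": 0},{"x": 0,"y": 0,"z": 0.7,"yaw": 0}]'

```text
clock: 9.82
eef_pos: [0.5222, -0.0237, 0.0492]
tool_rot: [0.122, 0.993, -0.0, -0.0]
ft_force: [0.5, -0.4, -1.4]
grip_width: 0.0538
grasp_force: 63.3
```

It's over the barrel with no contact. Now down to the deck, more slowly near the end.

Emit:
move_arm --motion '[{"x": 0,"y": 0,"z": 0.4,"yaw": 0},{"x": 0,"y": 0,"z": 0.8,"yaw": 0},{"x": 0,"y": 0,"z": 1.2,"yaw": 0},{"x": 0,"y": 0,"z": 1.6,"yaw": 0},{"x": 0,"y": 0,"z": 1.8,"yaw": 0},{"x": 0,"y": 0,"z": 1.9,"yaw": 0},{"x": 0,"y": 0,"z": 1.9,"yaw": 0}]'

```text
clock: 10.7
eef_pos: [0.5224, -0.0237, 0.0303]
tool_rot: [0.122, 0.993, 0.0, 0.0]
ft_force: [-0.1, 0.4, -0.3]
grip_width: 0.0539
grasp_force: 63.3
```

Emit:
move_arm --motion '[{"x": 0,"y": 0,"z": 0.1,"yaw": 0},{"x": 0,"y": 0,"z": 0.2,"yaw": 0},{"x": 0,"y": 0,"z": 0.3,"yaw": 0},{"x": 0,"y": 0,"z": 0.3,"yaw": 0}]'

```text
clock: 11.2
eef_pos: [0.5225, -0.0237, 0.0283]
tool_rot: [0.122, 0.993, 0.0, 0.0]
ft_force: [-2.3, 0.8, 6.4]
grip_width: 0.0537
grasp_force: 63.9
```

Seated: contact came at exactly the expected height. I'll release and rise.

Emit:
move_arm --motion '[{"x": 0,"y": 0,"z": 0,"yaw": 0},{"x": 0,"y": 0,"z": 0,"yaw": 0},{"x": 0,"y": 0,"z": 0,"yaw": 0},{"x": 0,"y": 0,"z": -0.2,"yaw": 0},{"x": 0,"y": 0,"z": -2,"yaw": 0},{"x": 0,"y": 0,"z": -6,"yaw": 0},{"x": 0,"y": 0,"z": -11,"yaw": 0},{"x": 0,"y": 0,"z": -11,"yaw": 0}]' --gripper 1

```text
clock: 12.2
eef_pos: [0.5259, -0.0238, 0.142]
tool_rot: [0.122, 0.993, 0.0, 0.005]
ft_force: [0.7, 0.4, -0.1]
grip_width: 0.0853
grasp_force: 0.0
```

```bash
python3 -c "
from col import *
o=st(); im=bot.camera('side'); cv2.imwrite('pics/s7.png',im)
r,c=proj('side',[.5222,-.0235,.066])[0]; print(r,c, proj('side',[.5222,-.0235,.075])[0])
print(im[210:250,283].max(1).tolist()); print(im[225,262:306].max(1).tolist())
shift((.5345,.293,.139),194.2)
"
```

```text
t 12.2 j [-0.045  0.316 -0.047  1.198  0.     0.198] tcp [ 0.5259 -0.0238  0.142 ] head 166.03 q [1.216e-01 9.926e-01 4.000e-04 4.800e-03] F [ 0.7  0.4 -0.1] T [-0.03  0.01  0.03] w 0.0853 g 0.0
225.7239659279991 282.6310909840046 [222.68130845 282.42430597]
[44, 65, 86, 97, 105, 106, 96, 101, 97, 88, 92, 93, 91, 91, 73, 55, 53, 65, 86, 90, 73, 55, 51, 52, 59, 76, 91, 98, 98, 99, 98, 99, 97, 87, 68, 48, 39, 36, 36, 36]
[97, 98, 98, 98, 99, 99, 98, 98, 98, 95, 98, 105, 103, 86, 65, 55, 52, 54, 54, 56, 56, 55, 55, 52, 51, 50, 53, 61, 77, 94, 106, 103, 91, 87, 94, 97, 99, 99, 99, 99, 99, 99, 99, 98]
shift cm x 6.64 y 30.99 z 0.05 yaw -28.2
```

Emit:
move_arm --motion '[{"x": 1.1,"y": 5.2,"z": 0,"yaw": -5},{"x": 2.2,"y": 10.4,"z": 0,"yaw": -10},{"x": 3.3,"y": 15.5,"z": 0,"yaw": -15},{"x": 4.4,"y": 20.7,"z": 0,"yaw": -20},{"x": 5.5,"y": 26,"z": 0,"yaw": -25},{"x": 6.6,"y": 31,"z": 0,"yaw": -28},{"x": 6.6,"y": 31,"z": 2,"yaw": -28},{"x": 6.6,"y": 31,"z": 5,"yaw": -28},{"x": 6.6,"y": 31,"z": 5,"yaw": -28},{"x": 6.6,"y": 31,"z": 5,"yaw": -28}]' --gripper 1

```text
clock: 13.5
eef_pos: [0.533, 0.2928, 0.0872]
tool_rot: [-0.122, 0.993, -0.0, -0.0]
ft_force: [0.2, 1.4, 0.6]
grip_width: 0.085
grasp_force: 0.0
```

```bash
python3 -c "
from col import *
o=st(); im=tip(o,.045); cv2.imwrite('pics/s8.png',im)
shift((.533,.293,.029),194)
"
```

```text
t 13.5 j [ 0.502  0.52   0.118  1.17  -0.     0.258] tcp [0.533  0.2928 0.0872] head 194.01 q [-1.220e-01  9.925e-01 -2.000e-04 -4.000e-04] F [0.2 1.4 0.6] T [-0.01  0.01 -0.01] w 0.085 g 0.0
0.000:60 0.005:62 0.010:68 0.015:83 0.020:119 0.025:108 0.030:105 0.035:103 0.040:100 0.045:65 0.050:31 0.055:28 0.060:25 0.065:24 0.070:24 
shift cm x 0.06 y 0.01 z 5.90 yaw 0.0
```

Emit:
move_arm --motion '[{"x": 0,"y": 0,"z": 1.5,"yaw": 0},{"x": 0,"y": 0,"z": 3,"yaw": 0},{"x": 0,"y": 0,"z": 4.2,"yaw": 0},{"x": 0,"y": 0,"z": 5,"yaw": 0},{"x": 0,"y": 0,"z": 5.5,"yaw": 0},{"x": 0,"y": 0,"z": 5.5,"yaw": 0}]' --gripper 1

```text
clock: 14.3
eef_pos: [0.5329, 0.293, 0.0319]
tool_rot: [-0.122, 0.993, -0.0, -0.0]
ft_force: [-0.1, -0.7, 0.2]
grip_width: 0.0854
grasp_force: 0.0
```

Emit:
move_arm --motion '[{"x": 0,"y": 0,"z": 0,"yaw": 0},{"x": 0,"y": 0,"z": 0,"yaw": 0},{"x": 0,"y": 0,"z": 0,"yaw": 0},{"x": 0,"y": 0,"z": 0,"yaw": 0},{"x": 0,"y": 0,"z": 0,"yaw": 0},{"x": 0,"y": 0,"z": 0,"yaw": 0},{"x": 0,"y": 0,"z": 0,"yaw": 0},{"x": 0,"y": 0,"z": 0,"yaw": 0}]' --gripper -1

```text
clock: 15.3
eef_pos: [0.5334, 0.2928, 0.0326]
tool_rot: [-0.122, 0.993, -0.0, 0.0]
ft_force: [-0.3, -2.6, 4.0]
grip_width: 0.0108
grasp_force: 60.6
```

```bash
python3 -c "
from col import *
o=st(); im=tip(o,.012); cv2.imwrite('pics/s9.png',im)
r,c=proj('side',[.533,.293,.06])[0].round().astype(int); print(r,c); print(im[r-12:r+14,c].tolist())
"
```

```text
t 15.3 j [ 5.020e-01  5.670e-01  4.500e-02  1.048e+00 -1.000e-03  2.580e-01] tcp [0.5334 0.2928 0.0326] head 194.02 q [-1.220e-01  9.925e-01 -3.000e-04  3.000e-04] F [-0.3 -2.6  4. ] T [-0.64 -0.07  0.03] w 0.0108 g 60.6
0.000:42 0.005:43 0.010:51 0.015:94 0.020:94 0.025:61 0.030:52 0.035:32 0.040:23 0.045:20 0.050:20 0.055:19 0.060:19 0.065:18 0.070:13 
167 276
[[11, 11, 10], [14, 13, 12], [16, 14, 14], [17, 17, 16], [19, 18, 17], [20, 19, 17], [22, 21, 20], [22, 21, 19], [22, 20, 20], [24, 23, 22], [27, 26, 25], [30, 29, 31], [32, 32, 41], [26, 27, 50], [26, 31, 58], [37, 50, 74], [45, 65, 93], [45, 69, 97], [37, 57, 81], [25, 41, 58], [19, 31, 45], [18, 29, 42], [17, 29, 42], [18, 29, 42], [19, 30, 43], [19, 29, 43]]
```

The key is gripped across its bow. Lifting it straight up.

Emit:
move_arm --motion '[{"x": 0,"y": 0,"z": -0.5,"yaw": 0},{"x": 0,"y": 0,"z": -1.5,"yaw": 0},{"x": 0,"y": 0,"z": -3,"yaw": 0},{"x": 0,"y": 0,"z": -6,"yaw": 0},{"x": 0,"y": 0,"z": -10,"yaw": 0},{"x": 0,"y": 0,"z": -12,"yaw": 0},{"x": 0,"y": 0,"z": -12,"yaw": 0},{"x": 0,"y": 0,"z": -12,"yaw": 0}]'

```text
clock: 16.35
eef_pos: [0.5326, 0.2933, 0.1519]
tool_rot: [-0.122, 0.992, 0.0, -0.0]
ft_force: [-0.9, 0.4, -0.1]
grip_width: 0.0105
grasp_force: 60.1
```

```bash
python3 -c "
from col import *
o=st(); im=bot.camera('side'); cv2.imwrite('pics/s10.png',im); it=bot.camera('top'); cv2.imwrite('pics/t10.png',it)
ref=cv2.imread('pics/side0.png')
P=o['eef_pos']
for z in (.045,.04,.035,.03,.025,.02,.015,.01,.005,0,-.005,-.01,-.015,-.02):
    r,c=proj('side',P+[0,0,z])[0]; ri,ci=int(round(r)),int(round(c)); d=np.abs(im[ri].astype(int)-ref[ri]).max(1)[ci-14:ci+15]; print(z,ri,ci,d.tolist(), im[ri,ci].tolist())
shift((.5222,-.0237,.15),166.6)
"
```

```text
t 16.35 j [5.030e-01 4.790e-01 2.250e-01 1.317e+00 1.000e-03 2.580e-01] tcp [0.5326 0.2933 0.1519] head 194.05 q [-1.223e-01  9.925e-01  1.000e-04 -4.000e-04] F [-0.9  0.4 -0.1] T [-0.02  0.01 -0.05] w 0.0105 g 60.1
0.045 124 273 [1, 1, 1, 0, 1, 1, 5, 18, 44, 71, 83, 76, 71, 76, 88, 96, 98, 95, 88, 75, 53, 27, 8, 2, 0, 0, 1, 0, 1] [22, 21, 20]
0.04 125 273 [1, 1, 1, 1, 1, 2, 4, 18, 44, 73, 88, 78, 70, 75, 87, 95, 96, 96, 87, 78, 54, 27, 7, 2, 1, 1, 1, 1, 1] [23, 23, 21]
0.035 127 273 [0, 1, 0, 1, 0, 1, 3, 14, 38, 68, 85, 81, 71, 73, 84, 92, 90, 86, 82, 75, 57, 30, 9, 2, 1, 1, 1, 0, 1] [26, 25, 24]
0.03 129 273 [1, 0, 0, 1, 1, 0, 2, 9, 27, 60, 85, 84, 78, 70, 73, 75, 77, 76, 76, 77, 61, 31, 9, 1, 1, 1, 1, 1, 0] [35, 34, 41]
0.025 130 273 [1, 1, 1, 1, 0, 1, 1, 7, 25, 55, 84, 91, 84, 80, 79, 80, 83, 80, 76, 72, 54, 28, 8, 2, 1, 0, 1, 0, 1] [27, 28, 48]
0.02 132 273 [1, 1, 1, 0, 1, 1, 1, 4, 17, 42, 59, 63, 68, 76, 79, 77, 69, 51, 35, 24, 14, 7, 2, 1, 1, 1, 1, 0, 0] [29, 29, 51]
0.015 133 273 [0, 1, 1, 0, 1, 1, 1, 3, 10, 23, 31, 35, 42, 56, 65, 65, 57, 39, 19, 8, 4, 2, 0, 1, 1, 0, 0, 0, 0
[... 186 characters left out ...]
, 35, 51, 57, 52, 38, 20, 5, 1, 1, 1, 1, 0, 0, 1, 1, 1, 0] [51, 50, 49]
0 138 274 [1, 1, 1, 1, 0, 0, 1, 1, 0, 1, 4, 13, 32, 49, 54, 50, 35, 17, 4, 1, 0, 1, 1, 1, 1, 0, 1, 1, 0] [52, 51, 51]
-0.005 140 274 [1, 1, 1, 0, 0, 0, 0, 0, 0, 0, 1, 7, 18, 31, 40, 35, 20, 7, 1, 0, 0, 1, 0, 1, 1, 1, 1, 0, 1] [63, 64, 65]
-0.01 142 274 [1, 1, 0, 1, 1, 1, 1, 1, 1, 1, 1, 1, 2, 6, 9, 9, 4, 1, 1, 1, 1, 1, 1, 0, 0, 1, 0, 0, 0] [91, 93, 95]
-0.015 143 274 [2, 1, 1, 1, 0, 0, 0, 1, 1, 1, 1, 0, 1, 1, 2, 2, 1, 0, 0, 1, 0, 0, 1, 0, 1, 0, 1, 1, 1] [97, 99, 101]
-0.02 145 274 [1, 1, 1, 0, 1, 0, 1, 0, 1, 0, 0, 1, 1, 1, 0, 1, 0, 0, 1, 1, 0, 1, 0, 1, 1, 1, 0, 1, 1] [98, 100, 102]
shift cm x 8.65 y -30.47 z 0.09 yaw 27.4
```

The blade hangs straight and is centred on the TCP to about 0.5 mm, with its tip 9 mm below the TCP. I'll carry it over the lock and rotate it to match the slot.

Emit:
move_arm --motion '[{"x": 1.5,"y": -5,"z": 0,"yaw": 5},{"x": 3,"y": -10,"z": 0,"yaw": 10},{"x": 4.5,"y": -15.5,"z": 0,"yaw": 15},{"x": 6,"y": -21,"z": 0,"yaw": 20},{"x": 7.5,"y": -26,"z": 0,"yaw": 25},{"x": 8.75,"y": -30.4,"z": 0,"yaw": 27.4},{"x": 8.75,"y": -30.4,"z": 2,"yaw": 27.4},{"x": 8.75,"y": -30.4,"z": 4,"yaw": 27.4},{"x": 8.75,"y": -30.4,"z": 4,"yaw": 27.4},{"x": 8.75,"y": -30.4,"z": 4,"yaw": 27.4},{"x": 8.75,"y": -30.4,"z": 4,"yaw": 27.4}]'

```text
clock: 17.82
eef_pos: [0.5226, -0.0228, 0.1131]
tool_rot: [0.116, 0.993, 0.0, 0.001]
ft_force: [0.0, 0.2, 0.7]
grip_width: 0.0107
grasp_force: 60.1
```

```bash
python3 -c "
from col import *
o=st(); im=bot.camera('side'); cv2.imwrite('pics/s11.png',im)
ref=cv2.imread('pics/s7.png'); P=o['eef_pos']
for z in (.02,.01,.005,0,-.005,-.01):
    r,c=proj('side',P+[0,0,z])[0]; ri,ci=int(round(r)),int(round(c)); print(z,round(r,1),round(c,2),im[ri,ci-11:ci+12].max(1).tolist())
for r in range(213,236,2): print(r,im[r,266:300].max(1).tolist())
shift((.5217,-.0234,.1),166.6)
"
```

```text
t 17.82 j [-0.044  0.338 -0.095  1.136  0.     0.189] tcp [ 0.5226 -0.0228  0.1131] head 166.66 q [1.162e-01 9.932e-01 1.000e-04 8.000e-04] F [0.  0.2 0.7] T [ 0.01 -0.05 -0.02] w 0.0107 g 60.1
0.02 202.2 281.19 [5, 6, 7, 17, 33, 44, 48, 49, 49, 51, 52, 52, 52, 52, 52, 52, 52, 51, 46, 34, 19, 5, 7]
0.01 205.8 281.43 [52, 54, 55, 55, 55, 54, 55, 54, 53, 51, 51, 51, 52, 50, 47, 43, 39, 36, 36, 38, 36, 35, 34]
0.005 207.6 281.55 [60, 61, 62, 63, 63, 64, 63, 59, 56, 52, 52, 52, 52, 50, 51, 51, 52, 56, 57, 57, 58, 56, 56]
0 209.3 281.67 [42, 44, 43, 44, 44, 44, 44, 44, 46, 49, 51, 51, 50, 49, 46, 42, 42, 44, 45, 46, 46, 47, 47]
-0.005 211.1 281.79 [70, 70, 70, 70, 69, 68, 65, 65, 65, 63, 59, 56, 57, 61, 62, 61, 60, 59, 60, 59, 60, 59, 57]
-0.01 212.8 281.91 [96, 96, 97, 96, 96, 96, 96, 96, 95, 92, 87, 84, 86, 91, 96, 96, 96, 96, 96, 96, 95, 95, 94]
213 [97, 97, 97, 96, 96, 96, 96, 97, 96, 96, 96, 96, 96, 95, 92, 87, 84, 86, 91, 96, 96, 96, 96, 96, 96, 95, 95, 94, 93, 92, 92, 92, 92, 91]
215 [97, 98, 98, 98, 98, 98, 97, 97, 98, 98, 99, 101, 104, 104, 103, 103, 104, 106, 105, 103, 102, 102,
[... 864 characters left out ...]
98, 91, 83, 77, 73, 70, 67, 66, 67, 71, 79, 86, 92, 98, 107, 103, 85, 66, 62, 76, 92, 98, 98, 98]
229 [98, 99, 98, 99, 98, 93, 81, 63, 54, 58, 66, 75, 81, 84, 85, 88, 90, 90, 89, 88, 88, 86, 78, 68, 62, 55, 51, 51, 63, 80, 93, 98, 98, 99]
231 [98, 98, 98, 98, 98, 96, 90, 77, 61, 51, 49, 48, 50, 51, 52, 54, 55, 55, 54, 53, 53, 52, 52, 50, 50, 50, 56, 68, 82, 93, 97, 98, 99, 99]
233 [99, 99, 99, 98, 99, 97, 97, 93, 86, 77, 68, 60, 55, 54, 52, 52, 52, 52, 52, 51, 51, 53, 56, 58, 64, 72, 82, 92, 97, 98, 99, 98, 98, 99]
235 [98, 98, 99, 98, 98, 98, 99, 98, 98, 97, 95, 91, 88, 84, 81, 79, 77, 76, 76, 77, 79, 83, 88, 91, 94, 96, 97, 98, 98, 99, 98, 99, 99, 99]
shift cm x 0.07 y -0.08 z 1.31 yaw 0.1
```

The blade tip is at column 282.1 and the barrel axis at about 282.5, so they're aligned within about 1 mm. I'll lower it into the mouth.

Emit:
move_arm --motion '[{"x": 0,"y": -0.05,"z": 0.8,"yaw": 0},{"x": 0,"y": -0.05,"z": 1.4,"yaw": 0},{"x": 0,"y": -0.05,"z": 1.6,"yaw": 0},{"x": 0,"y": -0.05,"z": 1.8,"yaw": 0},{"x": 0,"y": -0.05,"z": 2,"yaw": 0},{"x": 0,"y": -0.05,"z": 2,"yaw": 0}]'

```text
clock: 18.62
eef_pos: [0.5217, -0.0236, 0.0922]
tool_rot: [0.116, 0.993, -0.0, -0.0]
ft_force: [0.4, -1.2, -0.3]
grip_width: 0.0109
grasp_force: 60.0
```

Emit:
move_arm --motion '[{"x": 0,"y": 0,"z": 0.2,"yaw": 0},{"x": 0,"y": 0,"z": 0.4,"yaw": 0},{"x": 0,"y": 0,"z": 0.6,"yaw": 0},{"x": 0,"y": 0,"z": 0.8,"yaw": 0},{"x": 0,"y": 0,"z": 0.8,"yaw": 0}]'

```text
clock: 19.25
eef_pos: [0.5217, -0.0237, 0.084]
tool_rot: [0.116, 0.993, -0.0, -0.0]
ft_force: [0.4, -1.5, -0.8]
grip_width: 0.0107
grasp_force: 59.9
```

In the slot. Now I'll push against the first pins with small twists.

Emit:
move_arm --motion '[{"x": 0,"y": 0,"z": 0.2,"yaw": 0},{"x": 0,"y": 0,"z": 0.35,"yaw": 3},{"x": 0,"y": 0,"z": 0.45,"yaw": -3},{"x": 0,"y": 0,"z": 0.5,"yaw": 3},{"x": 0,"y": 0,"z": 0.5,"yaw": 0}]'

```text
clock: 19.88
eef_pos: [0.5228, -0.0239, 0.0814]
tool_rot: [0.116, 0.993, -0.0, 0.002]
ft_force: [-2.3, -1.8, 11.2]
grip_width: 0.0108
grasp_force: 61.8
```

Emit:
move_arm --motion '[{"x": 0,"y": 0,"z": 0.1,"yaw": 3},{"x": 0,"y": 0,"z": 0.2,"yaw": -3},{"x": 0,"y": 0,"z": 0.25,"yaw": 3},{"x": 0,"y": 0,"z": 0.25,"yaw": 0}]'

```text
clock: 20.38
eef_pos: [0.5226, -0.024, 0.0778]
tool_rot: [0.116, 0.993, -0.0, 0.001]
ft_force: [-0.2, -1.9, 2.7]
grip_width: 0.0107
grasp_force: 60.5
```

The first pins yielded. On to the second pair.

Emit:
move_arm --motion '[{"x": 0,"y": 0,"z": 0.2,"yaw": 0},{"x": 0,"y": 0,"z": 0.4,"yaw": 3},{"x": 0,"y": 0,"z": 0.5,"yaw": -3},{"x": 0,"y": 0,"z": 0.6,"yaw": 3},{"x": 0,"y": 0,"z": 0.6,"yaw": 0}]'

```text
clock: 21.0
eef_pos: [0.5228, -0.0241, 0.0732]
tool_rot: [0.116, 0.993, -0.0, 0.002]
ft_force: [-3.2, -2.0, 12.5]
grip_width: 0.0108
grasp_force: 62.0
```

Emit:
move_arm --motion '[{"x": 0,"y": 0,"z": 0.1,"yaw": 3},{"x": 0,"y": 0,"z": 0.2,"yaw": -3},{"x": 0,"y": 0,"z": 0.25,"yaw": 3},{"x": 0,"y": 0,"z": 0.25,"yaw": 0}]'

```text
clock: 21.5
eef_pos: [0.5227, -0.0241, 0.0695]
tool_rot: [0.116, 0.993, -0.0, 0.001]
ft_force: [-0.8, -3.5, 5.2]
grip_width: 0.0103
grasp_force: 60.9
```

The second pins yielded too. Pushing to the shoulder.

Emit:
move_arm --motion '[{"x": 0,"y": 0,"z": 0.15,"yaw": 0},{"x": 0,"y": 0,"z": 0.3,"yaw": 2},{"x": 0,"y": 0,"z": 0.4,"yaw": -2},{"x": 0,"y": 0,"z": 0.4,"yaw": 0}]'

```text
clock: 22.0
eef_pos: [0.5229, -0.0244, 0.0673]
tool_rot: [0.117, 0.993, -0.001, 0.002]
ft_force: [-5.0, -3.8, 16.7]
grip_width: 0.0108
grasp_force: 62.6
```

Emit:
move_arm --motion '[{"x": 0,"y": 0,"z": 0.15,"yaw": 3},{"x": 0,"y": 0,"z": 0.2,"yaw": -3},{"x": 0,"y": 0,"z": 0.2,"yaw": 3},{"x": 0,"y": 0,"z": 0.2,"yaw": 0}]'

```text
clock: 22.5
eef_pos: [0.523, -0.0245, 0.0672]
tool_rot: [0.116, 0.993, -0.001, 0.003]
ft_force: [-9.1, -3.0, 28.0]
grip_width: 0.0106
grasp_force: 64.2
```

```bash
python3 -c "
from col import *
o=st(); im=bot.camera('side'); cv2.imwrite('pics/s12.png',im)
r,c=proj('side',[.523,-.0235,.1])[0].round().astype(int); print(r,c)
cv2.imwrite('pics/c12.png',cv2.resize(im[r-22:r+38,c-30:c+30],(560,560),interpolation=3))
for k in range(-3,20,1): print(r+k, im[r+k,c].tolist(), im[r+k,c+6].tolist())"
```

```text
t 22.5 j [-0.046  0.379 -0.166  1.021 -0.002  0.188] tcp [ 0.523  -0.0245  0.0672] head 166.63 q [ 1.164e-01  9.932e-01 -7.000e-04  2.600e-03] F [-9.1 -3.  28. ] T [-0.7   2.1   0.01] w 0.0106 g 64.2
214 282
211 [14, 14, 13] [17, 17, 55]
212 [15, 14, 13] [20, 20, 54]
213 [15, 13, 12] [20, 19, 53]
214 [16, 15, 14] [20, 21, 53]
215 [18, 18, 15] [21, 22, 54]
216 [26, 25, 26] [19, 19, 54]
217 [31, 31, 40] [17, 17, 55]
218 [27, 29, 53] [21, 23, 58]
219 [31, 44, 68] [41, 45, 68]
220 [43, 67, 84] [68, 73, 86]
221 [50, 75, 88] [83, 87, 94]
222 [70, 81, 89] [81, 82, 84]
223 [88, 90, 92] [64, 63, 64]
224 [76, 75, 75] [51, 50, 50]
225 [56, 55, 55] [53, 52, 52]
226 [54, 53, 53] [69, 68, 68]
227 [67, 66, 65] [91, 89, 89]
228 [87, 86, 86] [97, 95, 95]
229 [90, 88, 88] [79, 77, 77]
230 [71, 70, 70] [56, 55, 55]
231 [55, 54, 53] [51, 50, 50]
232 [51, 50, 49] [51, 50, 49]
233 [52, 51, 50] [56, 54, 54]
```

View pics/c12.png

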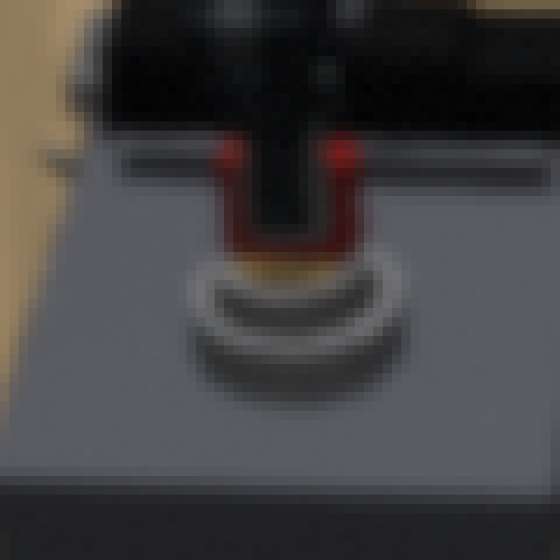

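The picture shows the bow's underside resting on the brass face (about (219, 282)) and the collar lying flat low around the barrel. Pushing to 28 N gave no further travel, so the key is home. I'll ease the push and turn clockwise (positive yaw).

Emit:
move_arm --motion '[{"x": 0,"y": 0,"z": -0.2,"yaw": 0},{"x": 0,"y": 0,"z": -0.35,"yaw": 6},{"x": 0,"y": 0,"z": -0.35,"yaw": 14},{"x": 0,"y": 0,"z": -0.35,"yaw": 22},{"x": 0,"y": 0,"z": -0.35,"yaw": 30},{"x": 0,"y": 0,"z": -0.35,"yaw": 38},{"x": 0,"y": 0,"z": -0.35,"yaw": 46},{"x": 0,"y": 0,"z": -0.35,"yaw": 46}]'

```text
clock: 23.55
eef_pos: [0.5225, -0.0255, 0.0675]
tool_rot: [0.496, 0.868, -0.001, 0.002]
ft_force: [-3.6, -5.6, 8.5]
grip_width: 0.0106
grasp_force: 61.5
```

```bash
python3 -c "
from h import *
st()"
```

```text
t 23.55 j [-0.046  0.38  -0.163  1.025 -0.004  0.992] tcp [ 0.5225 -0.0255  0.0675] head 120.51 q [ 0.4961  0.8682 -0.0011  0.002 ] F [-3.6 -5.6  8.5] T [-1.37  0.62  0.03] w 0.0106 g 61.5
```

Forces are low. I'll continue the turn with a slight lateral relief.

Emit:
move_arm --motion '[{"x": -0.05,"y": -0.03,"z": 0,"yaw": 8},{"x": -0.1,"y": -0.05,"z": 0,"yaw": 16},{"x": -0.1,"y": -0.05,"z": 0,"yaw": 24},{"x": -0.1,"y": -0.05,"z": 0,"yaw": 32},{"x": -0.1,"y": -0.05,"z": 0,"yaw": 40},{"x": -0.1,"y": -0.05,"z": 0,"yaw": 46},{"x": -0.1,"y": -0.05,"z": 0,"yaw": 50},{"x": -0.1,"y": -0.05,"z": 0,"yaw": 50}]'

```text
clock: 24.55
eef_pos: [0.5217, -0.0261, 0.0675]
tool_rot: [0.816, 0.578, -0.001, 0.001]
ft_force: [-4.4, -5.4, 11.8]
grip_width: 0.0108
grasp_force: 61.8
```

```bash
python3 -c "
from h import *
st()"
```

```text
t 24.55 j [-0.048  0.38  -0.164  1.027 -0.003  1.862] tcp [ 0.5217 -0.0261  0.0675] head 70.56 q [ 8.163e-01  5.776e-01 -6.000e-04  1.400e-03] F [-4.4 -5.4 11.8] T [-1.15  1.02  0.08] w 0.0108 g 61.8
```

Emit:
move_arm --motion '[{"x": 0,"y": 0,"z": 0,"yaw": 2},{"x": 0,"y": 0,"z": 0,"yaw": 4},{"x": 0,"y": 0,"z": 0,"yaw": 4},{"x": 0,"y": 0,"z": 0,"yaw": 4}]'

```text
clock: 25.05
eef_pos: [0.5216, -0.0261, 0.0674]
tool_rot: [0.836, 0.549, -0.001, 0.001]
ft_force: [-4.3, -4.7, 11.8]
grip_width: 0.0108
grasp_force: 61.8
```

```bash
python3 -c "
from h import *
st()"
```

```text
t 25.05 j [-0.048  0.38  -0.164  1.027 -0.003  1.931] tcp [ 0.5216 -0.0261  0.0674] head 66.58 q [ 8.359e-01  5.489e-01 -6.000e-04  1.400e-03] F [-4.3 -4.7 11.8] T [-1.12  1.08  0.12] w 0.0108 g 61.8
```

Emit:
move_arm --motion '[{"x": 0,"y": 0,"z": 0,"yaw": 2},{"x": 0,"y": 0,"z": 0,"yaw": 3},{"x": 0,"y": 0,"z": 0,"yaw": 3},{"x": 0,"y": 0,"z": 0,"yaw": 3}]'

```text
clock: 25.55
eef_pos: [0.5216, -0.0261, 0.0674]
tool_rot: [0.85, 0.527, -0.001, 0.001]
ft_force: [-5.3, -5.1, 11.9]
grip_width: 0.0105
grasp_force: 61.8
```

```bash
python3 -c "
from h import *
st()"
```

```text
t 25.55 j [-0.048  0.38  -0.164  1.027 -0.003  1.984] tcp [ 0.5216 -0.0261  0.0674] head 63.59 q [ 8.499e-01  5.269e-01 -6.000e-04  1.400e-03] F [-5.3 -5.1 11.9] T [-1.2   1.15  0.23] w 0.0105 g 61.8
```

The torque has risen to 0.23 N m, above the spring's maximum of 0.13, so the plug is against its turned stop. Handing in.

```bash
python3 -c "
from workcell import bot
print(bot.job_done())"
```

```text
the job is handed in; nothing more can be done
None
```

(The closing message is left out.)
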